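# Show the red control well to the plate viewer's camera

### The arm

A 6-joint arm with a two-finger parallel gripper is mounted at the origin on the work surface. World frame = base frame: x ahead of the robot, y to its left, z up, the work surface at z = 0. Lengths are in mm, angles in rad, forces in N, time in s.
With the tool pointing down it reaches from about 325 to 850 mm from the base axis. Payload 15.5 kg.
Tool frame: the origin (TCP) lies between the finger pads; the fingertips stand 14 mm ahead of it and the grasp point (between the pads) lies 5 mm behind it; z points along the fingers, x is the direction in which the jaws open and shut, and the axes are right-handed (so a half turn about z gives the same grasp; the last joint's range is limited). The gripper opens to 91 mm and grips with 3 to 60 N. Pads are 32 mm wide; open, the fingers measure 118 mm over their backs; the gripper's body (76 mm by 178 mm) begins 60 mm behind the grasp point.
Start: joints at [-1.435, 0.494, 1.345, -0, 1.302, -0.096], TCP at [142.974, -608.428, 227.915] pointing down, gripper open.
Joint ranges: [-2.91, 2.91], [-0.82, 2.16], [0.22, 2.67], [-1.22, 4.37], [0.12, 2.79], [-3.08, 3.08]. Speed limits (rad/s): [1.89, 1.89, 2.57, 3.01, 3.01, 3.01].

### API

Orientations are given as a unit quaternion [x, y, z, w].
In Python, from bench import ctrl gives the robot as it stands. The module is installed in compiled form; this text tells all that it offers.
- The arm moves only by the tool servo_tool, never from a script. Its argument "targets" is text: rows parted by semicolons, each of 5 numbers parted by spaces: the shift along the world's x, y, z in m, then the turn about the world's z in degrees, then the opening, from 0 (shut) to 1 (fully open). A call has exactly 5 rows; each row is the pose to reach, as a shift and turn from the pose measured when the call began; what a row does not reach only later rows make up. A row lasts 1/12 s, in which the tool goes at most 41.7 mm and 7.16 degrees, less where a joint would pass 70% of its speed; a pose out of reach is approached as far as the arm can. A call with a gripper value outside its range is refused whole. The fingers move at their own pace and stop on an object; the grip force is fixed at half the most. Time passes only in rows, so rows that repeat a pose let the fingers close, or fill a call up. It gives the time, the measured TCP pose, the force and the opening at its end, in the units of the state.
- ctrl.observe(): the state, without advancing time (a new reading comes with each control period).
- ctrl.snapshot(name): name is "side" or "top" or "wrist"; returns a dict with "img" (420x560x3 uint8, red, green, blue), "range_z" (420x560 float32, mm along the optical axis (not along the pixel's ray), 0 where there is no reading), "intrinsics" (3x3 intrinsics, pixels), "pose" (4x4, takes a point from camera to world coordinates). Camera axes: x right, y up, looking along -z (the intrinsics and any distortion apply to the point x, -y, -z); pixel columns grow to the right and rows downward; lengths in mm; the calibration is good to about 2 mm. A picture is of the moment at which its call begins.
- ctrl.sign_off(): hands the job in, once; it reports no verdict.
The state is a dict: "clock": time; "joint_positions": joint angles; "qd": joint speeds; "joint_efforts": joint torques, N m; "tcp_pos": TCP position; "eef_rot": TCP orientation; "contact_force": force on the tool from outside, world axes, zero at the start; "moment": the same for the moment, N m; "width": opening from 0.0 (shut) to 1.0 (fully open).
Only numpy, scipy, OpenCV 4.12 (cv2) and the standard library are available. Lean on these libraries where they do the work, as an engineer would, in place of code of your own. Each camera call takes 0.05 s, during which the arm holds its last target.

### The job

Get the plate viewer ready for its picture: slide the white diffuser cover fully shut over the test plate, then swing the yellow-handled tilt lever until the camera, looking into the mirror under the plate, has the red control well in the middle of the mirror. The mirror falls flat when let go, so finish while still holding the lever still at that angle, the picture is taken then; leave the other things on the bench where they are.

Things in the scene. Friction and masses are not known exactly. Their poses are not given: they have to be found in the camera images.
- viewer: White plate viewer, fixed. Origin on the bench under the mirror's middle; x along the tilt axis, away from the lever; y from camera (-y) over the mirror to the open cover (+y); z up. Cheeks at x +-62 mm, y +-28. Rails and lips: |x| 48 to 69, y -76 to 226, lip tops z 209. Legs at x +-57, y 215. Base 140 x 190 x 12. Camera post at y -322, top z 162
- cover (a joint): Slide of the white cover along viewer y, in m: 0 = fully shut over the plate (end stop), 0.15 = fully open, parked at +y. About 1.5 N of friction; it stays where it is left
- cover_grip (a point): Grasp point on the blue upright tab in the middle of the cover: tab 52 mm along viewer x, 14 mm thick along viewer y, its top 13 mm above this point; the cover's flat top (130 x 140 mm, 5 mm thick) lies 21 mm below it. At viewer (0, 0, 228 mm) when the cover is shut
- mirror (a joint): Tilt of the mirror about viewer x, in rad: 0 = flat, facing straight up (rest), growing as its face turns towards the camera (-y), stop at 1.0. A spring returns it to 0 when let go: 0.075 N m at 0, plus 0.15 N m per rad (1 to 2.5 N at the handle)
- lever_grip (a point): Middle of the lever's yellow handle, a round bar 14 mm thick, 66 mm long, parallel to viewer x, 80 mm from the tilt axis. In viewer mm: x = -119, y = 80 sin(0.6 - tilt), z = 65 + 80 cos(0.6 - tilt): it leans to +y at rest and is swung towards -y, the camera, to tilt the mirror. Its 9 mm steel arm is at x = -78. Free space around and down to the bench
- mirror_centre (a point): Middle of the mirror's face (104 x 98 mm), on the tilt axis, at viewer (0, 0, 65 mm). Its z axis is the mirror's normal, its x axis viewer x. The camera has a point in the middle of the mirror when, seen along viewer x, this normal halves the angle between the directions from here to the lens and to that point
- lens (a point): Centre of the lens of the viewer's camera, which looks at the middle of the mirror: viewer (0, -261, 135 mm), 270 mm from mirror_centre and 15 degrees above it
- control: The red control well of the clear 24-well plate (86 x 128 x 14 mm, underside at viewer z 184 mm): 15 mm wide, 10 mm deep; origin at the centre of its bottom, 121 mm above the tilt axis. In any of five columns (viewer y -48, -29, -10, 10 or 29 mm); other filled wells are pale straw. Seen from above until the cover is shut
- tube_rack: Blue rack of red-capped blood tubes, 56 x 136 x 92 mm, loose; origin under its centre. Leave alone
- reagent_bottle: White bottle, 64 mm in diameter, 150 mm tall, loose; origin under its centre. Leave alone
- pen_cup: Clear cup with pens, 72 mm in diameter, 140 mm tall with the pens, loose; origin under its centre. Leave alone
- petri_dishes: Clear stacked dishes, 90 mm in diameter, 30 mm tall, loose; origin under the centre. Leave alone
- marker_pen: White and black marker pen lying on the bench, 130 mm long, 15 mm thick, loose; origin under its middle, x along it. Leave alone
- cap_tray: White tray of red tube caps, 100 x 150 x 20 mm, loose; origin under its centre. Leave alone
- specimen_jar: Orange specimen jar, 62 mm in diameter, 66 mm tall, loose; origin under its centre. Leave alone

How it is judged (in metres and radians):
On the way, in this order (a step that is already met when the one before it is completed fails the run):
1. the diffuser cover is fully shut over the plate (value of joint cover below 0.004 m), for 0.2 s.
2. with the cover shut, the mirror is angled so that the camera has the red control well in the middle of the mirror (value of joint cover below 0.004 m and ((y of control in the frame of viewer between -0.0578 and -0.0387 m and value of joint mirror between 0.7942 and 0.8942 rad) or (y of control in the frame of viewer between -0.0384 and -0.0195 m and value of joint mirror between 0.7219 and 0.8219 rad) or (y of control in the frame of viewer between -0.0192 and -0.0002 m and value of joint mirror between 0.6443 and 0.7443 rad) or (y of control in the frame of viewer between 0.0002 and 0.0192 m and value of joint mirror between 0.5647 and 0.6647 rad) or (y of control in the frame of viewer between 0.0195 and 0.0384 m and value of joint mirror between 0.4871 and 0.5871 rad))), for 0.3 s.
At the end, for the whole second after the job is handed in: Cover shut to within 4 mm; the mirror's tilt is within 0.05 rad (3 degrees) of that at which the camera sees the red well's bottom centre in the middle of the mirror; the mirror is still (under 0.05 rad/s) and the fingers press on its lever (over 0.6 N) through the last second (all of step 2 and velocity of joint mirror between -0.05 and 0.05 rad/s and contact force between the fingers and mirror above 0.6 N); the arm keeps its last pose, push and grip.
It fails at once if another thing on the bench was pushed more than 20 mm (distance of any of tube_rack, reagent_bottle, pen_cup, petri_dishes, marker_pen, cap_tray, specimen_jar from where it was at the start of the episode above 0.02 m).
It also fails if it takes over 45 s, if anything falls off the work surface, if the arm or the gripper's body presses on something with over 40 N, if the wrist force passes 120 N, or if a joint passes its speed limit or range.

## Working session

There is one attempt and no reset: what is moved stays moved. The work goes in short steps, Python scripts to look and compute and a tool call to move; the robot and the scene stay as the last step left them, time stands still between calls to the robot, and variables do not carry over. Pictures are saved under pics/ and viewed, and the job is handed in when it is done.

Besides the shell and the picture viewer there is one more tool, called after "Request:" as name(argument=value, ...), one argument or row to a line, values as JSON. servo_tool: Moves the arm, as the interface text tells. Its arguments: {"type":"object","properties":{"targets":{"type":"string"}},"required":["targets"]}

```bash
mkdir -p pics; python3 - <<'E'
from bench import ctrl
import cv2,pickle
print(ctrl.observe())
for n in ["top","side","wrist"]:
    s=ctrl.snapshot(n); pickle.dump(s,open(n+'0.pkl','wb')); cv2.imwrite(f'pics/{n}0.png',s['img'][:,:,::-1])
    print(n,s['intrinsics'].tolist(),s['pose'].round(3).tolist(),(s['range_z']>0).mean())
E
```

```text
{'clock': 0.0, 'joint_positions': array([-1.43549635e+00,  4.94227484e-01,  1.34613511e+00,  1.41464582e-05,
        1.30248827e+00, -9.55361212e-02]), 'qd': array([-4.04933975e-04,  3.35934449e-04,  1.92747001e-03, -1.29969185e-03,
       -7.83800575e-04, -2.14485368e-05]), 'joint_efforts': array([ 3.44251181e-03, -8.78814983e+01, -3.81846571e+01,  7.12150382e-02,
        5.34947519e-02, -9.40748168e-05]), 'tcp_pos': array([ 142.93116326, -608.06413586,  227.30935983]), 'eef_rot': array([ 7.83832692e-01, -6.20971750e-01, -4.48875031e-04, -4.40829058e-04]), 'contact_force': array([-0.50119675,  0.30035905, -0.0007587 ]), 'moment': array([ 0.01968463, -0.01789441,  0.01734979]), 'width': 0.999060388488362}
top [[405.5772483658427, 0.0, 276.8194698900654], [0.0, 405.5772483658427, 212.71939911523964], [0.0, 0.0, 1.0]] [[0.027, 0.997, -0.074, 449.515], [-1.0, 0.027, -0.006, -65.818], [-0.004, 0.074, 0.997, 1413.357], [0.0, 0.0, 0.0, 1.0]] 0.9958545918367347
side [[453.0838325291413, 0.0, 279.44295139525383], [0.0, 453.0838325291413, 210.3326971206528], [0.0, 0.0, 1.0]] [[0.761, -0.524, 0.383, 1047.635], [0.649, 0.606, -0.461, -643.83], [0.01, 0.599, 0.801, 1204.057], [0.0, 0.0, 0.0, 1.0]] 0.9960459183673469
wrist [[289.4697180422058, 0.0, 279.95814747365034], [0.0, 289.4697180422058, 209.46805323213832], [0.0, 0.0, 1.0]] [[0.229, 0.943, 0.241, 211.041], [-0.973, 0.222, 0.057, -593.378], [0.0, -0.247, 0.969, 384.746], [0.0, 0.0, 0.0, 1.0]] 0.9737117346938775
```

View pics/top0.png

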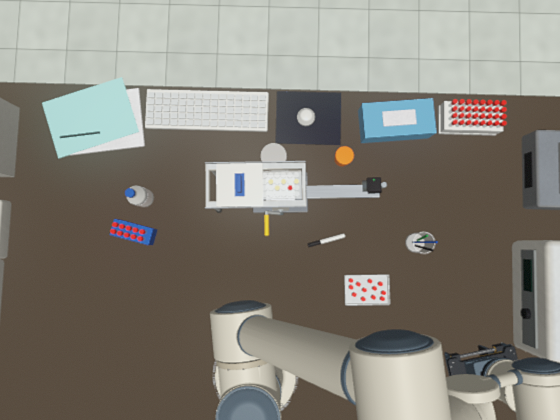

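View pics/side0.png

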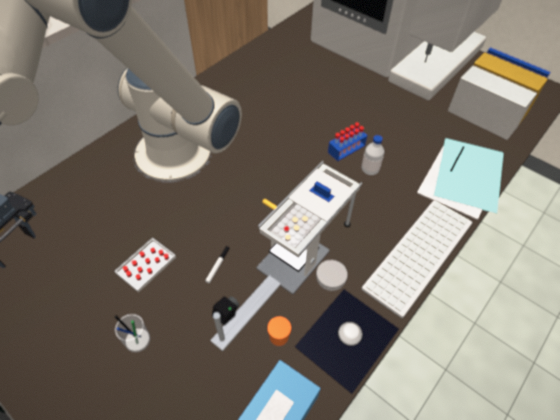

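The top view shows the viewer at about (255,185): blue tab at (239,184), red well at (290,187), yellow handle at (267,223). The camera is to the right at (373,185), so viewer y ≈ world +y and viewer x ≈ world +x. Next I'll measure these by colour.

```bash
cat > h.py <<'E'
import numpy as np,cv2,pickle
def ray(s,u,v):
    K=s['intrinsics'];P=s['pose']
    d=np.array([(u-K[0,2])/K[0,0],-(v-K[1,2])/K[1,1],-1.0])
    return P[:3,3],P[:3,:3]@d
def onz(s,u,v,z):
    o,d=ray(s,u,v); return o+d*(z-o[2])/d[2]
def cloud(s):
    h,w=s['range_z'].shape; u,v=np.meshgrid(np.arange(w),np.arange(h)); K=s['intrinsics'];P=s['pose'];r=s['range_z']
    c=np.stack([(u-K[0,2])/K[0,0]*r,-(v-K[1,2])/K[1,1]*r,-r],-1)
    return c@P[:3,:3].T+P[:3,3]
def hsv(s): return cv2.cvtColor(s['img'],cv2.COLOR_RGB2HSV)
E
python3 - <<'E'
from h import *
for n in ['top','side']:
    s=pickle.load(open(n+'0.pkl','rb')); H=hsv(s); X=cloud(s)
    masks={'blue':cv2.inRange(H,(105,120,50),(125,255,255)),'yellow':cv2.inRange(H,(20,140,120),(32,255,255)),
     'red':cv2.inRange(H,(0,150,120),(6,255,255))|cv2.inRange(H,(172,150,120),(180,255,255))}
    for k,m in masks.items():
        N,L,st,c=cv2.connectedComponentsWithStats(m)
        for i in range(1,N):
            p=np.median(X[L==i],0)
            if st[i,4]>8 and 300<p[0]<800 and -200<p[1]<250: print(n,k,st[i],c[i].round(1),p.round(0))
# crop
s=pickle.load(open('top0.pkl','rb'));a=s['img'][140:250,190:400,::-1];cv2.imwrite('pics/crop0.png',cv2.resize(a,None,fx=3.8,fy=3.8,interpolation=2))
s=pickle.load(open('side0.pkl','rb'));a=s['img'][150:300,230:380,::-1];cv2.imwrite('pics/crop1.png',cv2.resize(a,None,fx=4,fy=4,interpolation=2))
# tops near 209/207
t=pickle.load(open('top0.pkl','rb'));X=cloud(t);m=((X[...,2]>195)&(X[...,2]<222)&(X[...,0]>400)&(X[...,0]<650)&(abs(X[...,1])<350)).astype(np.uint8)
cs,_=cv2.findContours(m,0,2)
c=max(cs,key=cv2.contourArea);r=cv2.minAreaRect(c);print(r);
for b in cv2.boxPoints(r): print(b,onz(t,*b,209).round(1))
E
```

```text
top blue [236 174   8  22 157] [239.4 184.4] [617.  53. 238.]
top yellow [264 215   5  21 104] [266.  224.9] [504. -26. 136.]
top red [289 186   3   4   9] [289.9 187.3] [617. -97. 197.]
side blue [311 182  22  19 212] [321.8 191.2] [626.  49. 222.]
side yellow [262 199  14  10  77] [268.5 203.4] [490. -29. 133.]
side red [285 227   3   4  10] [286.  228.2] [617. -97. 193.]
((255.0, 190.5), (33.0, 100.0), 90.0)
[205. 174.] [648.9 159.5 209. ]
[305. 174.] [ 656.9 -140.4  209. ]
[305. 207.] [ 557.7 -142.6  209. ]
[205. 207.] [549.6 155.5 209. ]
```

View pics/crop0.png

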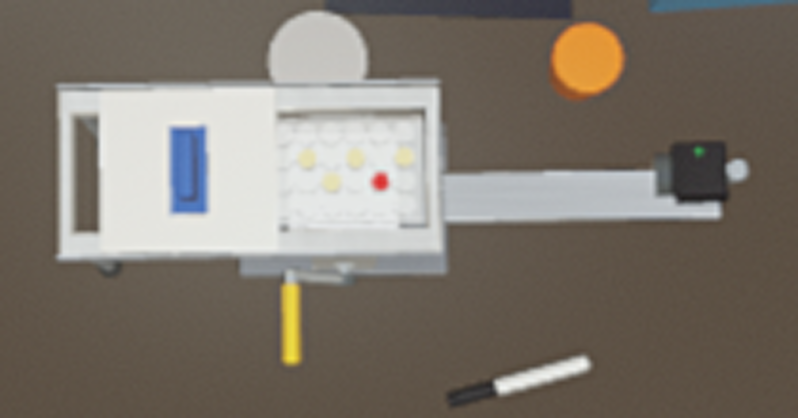

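View pics/crop1.png

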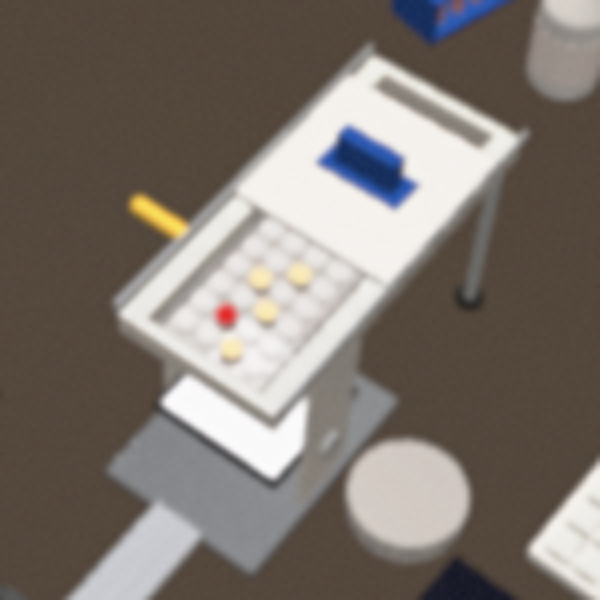

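```bash
python3 - <<'E'
from h import *
s=pickle.load(open('top0.pkl','rb'));X=cloud(s)
f=lambda x,y:((x+.5)/3.8-.5+190,(y+.5)/3.8-.5+140)
q=[onz(s,*f(*p),209) for p in [(57,88),(440,81),(441,250),(57,252)]]
for a in q: print(a.round(1))
e=q[1]-q[0]; print('yaw',np.degrees(np.arctan2(-e[0]*-1,-e[1])), np.linalg.norm(e))
H=hsv(s);V=s['img'].astype(int)
# top rail edge: per-column transitions bright
g=s['img'].min(2).astype(float)
for name,rng in [('far',(155,170)),('near',(196,214))]:
    pts=[]
    for u in range(208,303,3):
        col=g[rng[0]:rng[1],u]; d=np.diff(col); 
        k=np.argmax(d) if name=='far' else np.argmin(d)
        w=np.abs(d[max(0,k-1):k+2]); v=rng[0]+.5+(np.arange(max(0,k-1),max(0,k-1)+len(w))*w).sum()/w.sum()
        pts.append(onz(s,u,v,209)[:2])
    pts=np.array(pts); p=np.polyfit(pts[:,1],pts[:,0],1); r=pts[:,0]-np.polyval(p,pts[:,1]); k=abs(r)<3*np.median(abs(r))+.5; p=np.polyfit(pts[k,1],pts[k,0],1)
    print(name,np.degrees(np.arctan(p[0])),p[1],r[k].std(),k.sum())
print('red',onz(s,289.9,187.3,190),'tab mid',onz(s,239.4,184.4,225))
ym=cv2.inRange(H,(20,140,120),(32,255,255)); v,u=np.nonzero(ym)
P=np.array([onz(s,a,b,131+5)[:2] for a,b in zip(u,v)]); print('handle',P.mean(0),P.min(0),P.max(0)); l=cv2.fitLine(P.astype(np.float32),2,0,.01,.01).ravel();print(l, np.degrees(np.arctan2(l[1],l[0])))
E
```

```text
[682.9 162.  209. ]
[ 696.6 -140.8  209. ]
[ 562.4 -144.5  209. ]
[552.7 156.7 209. ]
yaw 2.583618722184907 303.05871081826916
far -2.0433044021270073 690.7488015979268 2.070730611856895 32
near 0.3878802749840189 550.828341091747 5.040898854089911 32
red [618.18342497 -96.62782947 190.        ] tab mid [617.98454797  53.58776615 225.        ]
handle [500.89162565 -32.525513  ] [ 147.60068402 -738.05065968] [535.70672575 -18.45351403]
[ 4.6932298e-01  8.8302660e-01  5.0089163e+02 -3.2525513e+01] 62.00964
```

Request:
servo_tool(
  targets="0.022 0.031 0.012 -2.2 1; 0.045 0.062 0.024 -4.4 1; 0.068 0.094 0.036 -6.6 1; 0.092 0.127 0.048 -8.8 1; 0.116 0.160 0.060 -11 1",
)

```text
clock: 0.57
tcp_pos: [258.5, -447.8, 287.3]
eef_rot: [0.72, -0.694, -0.0, -0.0]
contact_force: [1.3, -0.5, 0.1]
width: 0.999
```

Request:
servo_tool(
  targets="0.024 0.033 0 0 1; 0.048 0.066 0 0 1; 0.072 0.099 0 0 1; 0.096 0.132 0 0 1; 0.120 0.165 0 0 1",
)

```text
clock: 0.98
tcp_pos: [379.2, -280.9, 287.4]
eef_rot: [0.72, -0.694, -0.0, -0.0]
contact_force: [2.0, -0.0, -0.1]
width: 0.999
```

Request:
servo_tool(
  targets="0.024 0.033 0 0 1; 0.048 0.066 0 0 1; 0.072 0.099 0 0 1; 0.096 0.132 0 0 1; 0.120 0.165 0 0 1",
)

```text
clock: 1.4
tcp_pos: [499.9, -113.9, 287.4]
eef_rot: [0.72, -0.694, -0.0, -0.0]
contact_force: [0.6, -1.0, 0.2]
width: 0.998
```

Request:
servo_tool(
  targets="0.024 0.033 0 0 1; 0.048 0.066 0 0 1; 0.072 0.099 0 0 1; 0.096 0.132 0 0 1; 0.120 0.166 0 0 1",
)

```text
clock: 1.82
tcp_pos: [620.6, 54.1, 287.2]
eef_rot: [0.72, -0.694, -0.001, -0.0]
contact_force: [0.8, 0.1, 0.2]
width: 1.002
```

```bash
python3 - <<'E'
from bench import ctrl
from h import *
for n in ["top","side","wrist"]:
    s=ctrl.snapshot(n); pickle.dump(s,open(n+'1.pkl','wb')); cv2.imwrite(f'pics/{n}1.png',s['img'][:,:,::-1])
    H=hsv(s);X=cloud(s); m=cv2.inRange(H,(105,120,50),(125,255,255)); N,L,st,c=cv2.connectedComponentsWithStats(m)
    for i in range(1,N):
        k=L==i;p=np.median(X[k],0)
        if st[i,4]>8 and 500<p[0]<800:
            t=k&(X[...,2]>232); P=X[t]; print(n,st[i],p.round(1),t.sum(),P.mean(0).round(1),P.min(0).round(1),P.max(0).round(1))
E
```

```text
top [125 188  10   9  69] [594.6 405.  150.3] 1 [ 449.5  -65.8 1413.4] [ 449.5  -65.8 1413.4] [ 449.5  -65.8 1413.4]
top [236 189   7   7  43] [596.4  55.6 211.6] 15 [599.4  55.7 239.2] [596.4  49.8 232.8] [602.8  62.1 244.6]
side [489  48  60  28 307] [ 786.1 1077.4  175.6] 1 [1047.6 -643.8 1204.1] [1047.6 -643.8 1204.1] [1047.6 -643.8 1204.1]
side [353 133  14  19 102] [507.7 476.6  26.1] 13 [689.3  71.9 429. ] [ 657.6 -643.8  352.4] [1047.6  147.3 1204.1]
side [373 135   9   8  58] [595.3 402.8 147. ] 1 [1047.6 -643.8 1204.1] [1047.6 -643.8 1204.1] [1047.6 -643.8 1204.1]
side [311 185  22  16 161] [633.3  49.4 216.4] 46 [643.   27.6 268.2] [ 618.5 -643.8  233. ] [1047.6   58.3 1204.1]
wrist [ 264  182   36   80 2592] [626.4  54.9 210.4] 1136 [624.2  54.9 243.3] [599.4  47.1 234.8] [691.9  62.4 443.9]
wrist [  0 238  23  12 153] [511.3 483.4  11.1] 6 [656.9 137.5 361.6] [656.6 136.5 359.9] [657.3 138.1 363.3]
```

View pics/wrist1.png

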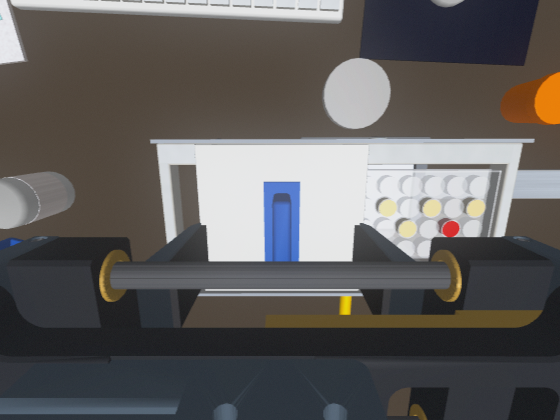

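View pics/side1.png

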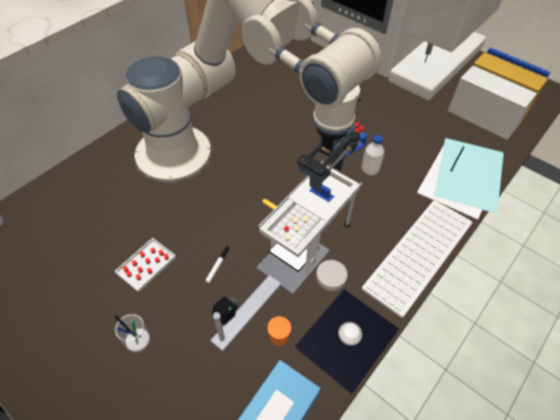

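Wrist view: the tab is centred between the fingers (col 281). The red well at (451,229) is second from the camera end, which is the y = −29 column and agrees with the top view. I'll descend and grip.

Request:
servo_tool(
  targets="0 0.001 -0.020 0 1; 0 0.001 -0.040 0 1; 0 0.001 -0.055 0 1; 0 0.001 -0.060 0 1; 0 0.001 -0.060 0 1",
)

```text
clock: 2.38
tcp_pos: [619.6, 54.7, 225.4]
eef_rot: [0.721, -0.693, -0.002, 0.001]
contact_force: [0.1, 0.4, -0.6]
width: 1.0
```

Request:
servo_tool(
  targets="0 0 0 0 0; 0 0 0 0 0; 0 0 0 0 0; 0 0 0 0 0; 0 0 0 0 0",
)

```text
clock: 2.8
tcp_pos: [619.8, 54.7, 226.0]
eef_rot: [0.721, -0.693, -0.001, 0.0]
contact_force: [0.3, -0.4, -0.2]
width: 0.666
```

Request:
servo_tool(
  targets="0 0 0 0 0; 0 0 0 0 0; 0 0 0 0 0; 0 0 0 0 0; 0 0 0 0 0",
)

```text
clock: 3.22
tcp_pos: [619.8, 54.7, 226.0]
eef_rot: [0.721, -0.693, -0.001, 0.0]
contact_force: [-0.5, 0.2, -0.3]
width: 0.306
```

Request:
servo_tool(
  targets="0 0 0 0 0; 0 0 0 0 0; 0 0 0 0 0; 0 0 0 0 0; 0 0 0 0 0",
)

```text
clock: 3.63
tcp_pos: [619.8, 54.7, 225.9]
eef_rot: [0.721, -0.693, -0.001, 0.0]
contact_force: [-0.1, 0.9, -0.0]
width: 0.15
```

Request:
servo_tool(
  targets="0 -0.008 0 0 0; 0.001 -0.022 0 0 0; 0.0015 -0.036 0 0 0; 0.002 -0.050 0 0 0; 0.0025 -0.060 0 0 0",
)

```text
clock: 4.05
tcp_pos: [622.5, -7.4, 225.9]
eef_rot: [0.72, -0.693, -0.001, 0.0]
contact_force: [1.6, 1.9, -2.3]
width: 0.15
```

Request:
servo_tool(
  targets="0.0005 -0.014 0 0 0; 0.001 -0.028 0 0 0; 0.0015 -0.038 0 0 0; 0.002 -0.045 0 0 0; 0.002 -0.048 0 0 0",
)

```text
clock: 4.47
tcp_pos: [624.5, -56.7, 225.9]
eef_rot: [0.72, -0.694, -0.001, 0.0]
contact_force: [3.1, 2.3, -1.5]
width: 0.152
```

Request:
servo_tool(
  targets="0 -0.003 0 0 0; 0 -0.006 0 0 0; 0.0005 -0.009 0 0 0; 0.0005 -0.012 0 0 0; 0.0005 -0.014 0 0 0",
)

```text
clock: 4.88
tcp_pos: [624.9, -66.9, 225.9]
eef_rot: [0.72, -0.693, -0.004, -0.002]
contact_force: [5.0, 43.5, 3.4]
width: 0.151
```

The cover hit its end stop at y = −66.9, matching the predicted −66.6. I'll relax the push, open and rise.

Request:
servo_tool(
  targets="0 0 0 0 0; 0 0 0 0 0; 0 0 0 0 0.3; 0 0 0 0 0.6; 0 0 0 0 1",
)

```text
clock: 5.3
tcp_pos: [624.7, -67.2, 225.9]
eef_rot: [0.72, -0.694, -0.004, -0.002]
contact_force: [1.1, -0.7, 0.3]
width: 0.34
```

Request:
servo_tool(
  targets="0 0 0 0 1; 0 0 0 0 1; 0 0 0 0 1; 0 0 0 0 1; 0 0 0 0 1",
)

```text
clock: 5.72
tcp_pos: [624.7, -67.2, 225.9]
eef_rot: [0.72, -0.694, -0.004, -0.002]
contact_force: [0.1, -0.3, -0.1]
width: 0.702
```

Request:
servo_tool(
  targets="0 0 0.015 0 1; 0 0 0.035 0 1; 0 0 0.055 0 1; 0 0 0.065 0 1; 0 0 0.065 0 1",
)

```text
clock: 6.13
tcp_pos: [625.7, -67.4, 293.1]
eef_rot: [0.72, -0.694, -0.002, -0.003]
contact_force: [1.4, -0.3, -0.5]
width: 0.997
```

```bash
python3 - <<'E'
from bench import ctrl
from h import *
print(ctrl.observe()['contact_force'])
for n in ["side","wrist"]:
    s=ctrl.snapshot(n); pickle.dump(s,open(n+'2.pkl','wb')); cv2.imwrite(f'pics/{n}2.png',s['img'][:,:,::-1])
E
```

```text
[ 1.41099104 -0.27208749 -0.46465476]
```

View pics/wrist2.png

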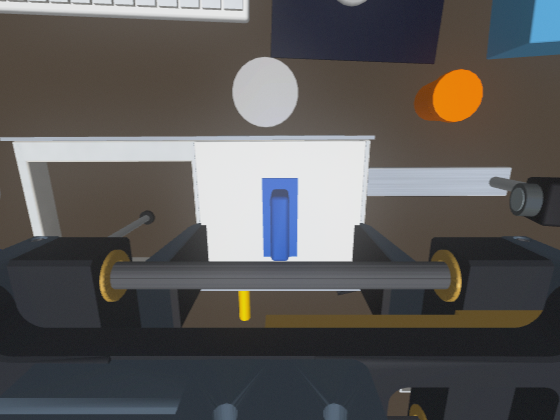

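The cover is flush with the front of the rails and the tab sits under the gripper at (280,225). The yellow handle shows at (244,305). Next I'll move to the lever.

Request:
servo_tool(
  targets="-0.030 0.009 0 0 1; -0.065 0.020 0 0 1; -0.100 0.031 0 0 1; -0.125 0.040 0 0 1; -0.129 0.040 0 0 1",
)

```text
clock: 6.65
tcp_pos: [490.7, -25.6, 289.0]
eef_rot: [0.721, -0.693, -0.006, -0.0]
contact_force: [1.0, 0.1, 0.3]
width: 1.0
```

Request:
servo_tool(
  targets="0 0 -0.015 0 1; 0 0 -0.030 0 1; 0 0 -0.045 0 1; 0 0 -0.055 0 1; 0 0 -0.060 0 1",
)

```text
clock: 7.07
tcp_pos: [489.8, -25.5, 226.7]
eef_rot: [0.721, -0.693, -0.007, 0.001]
contact_force: [1.3, -0.3, -0.3]
width: 1.001
```

```bash
python3 - <<'E'
from bench import ctrl
from h import *
o=ctrl.observe();print(o['tcp_pos'],o['contact_force'])
for n in ["side","wrist","top"]:
    s=ctrl.snapshot(n); pickle.dump(s,open(n+'3.pkl','wb')); cv2.imwrite(f'pics/{n}3.png',s['img'][:,:,::-1])
    H=hsv(s);X=cloud(s);m=cv2.inRange(H,(20,170,100),(32,255,255))>0
    m&=(abs(X[...,0]-500)<60)&(abs(X[...,1]+26)<50)&(X[...,2]>100)&(X[...,2]<160)
    P=X[m]; print(n,m.sum(), P.mean(0) if m.any() else '',P.min(0) if m.any() else '',P.max(0)if m.any() else '')
s=ctrl.snapshot('side');a=s['img'][120:320,180:400,::-1];cv2.imwrite('pics/side3c.png',cv2.resize(a,None,fx=3,fy=3,interpolation=2))
E
```

```text
[489.75857929 -25.49416019 226.68355215] [ 1.28403001 -0.30926865 -0.27221919]
side 14 [493.3277951  -32.3299374  132.27126833] [475.90255598 -35.51970821 125.68724866] [510.76113471 -30.4152815  135.68957577]
wrist 1109 [506.52739073 -27.29632349 136.99160736] [472.72517358 -34.79159069 130.59357209] [538.03386503 -19.9988237  140.15436031]
top 0
```

View pics/side3c.png

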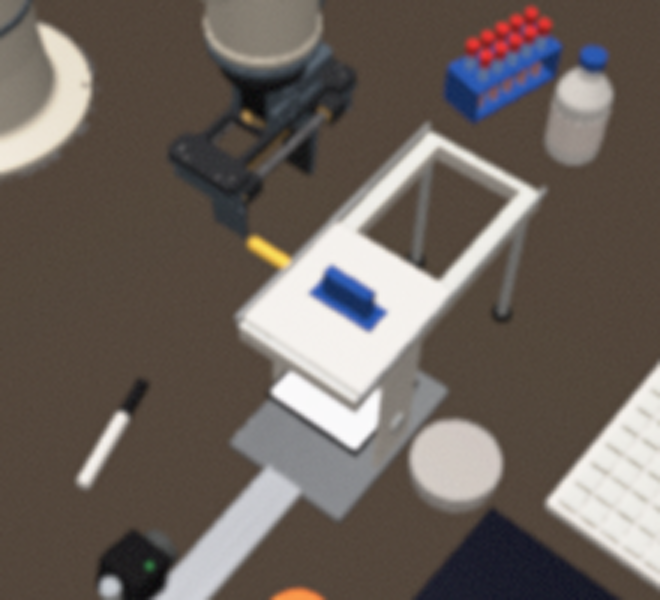

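View pics/wrist3.png

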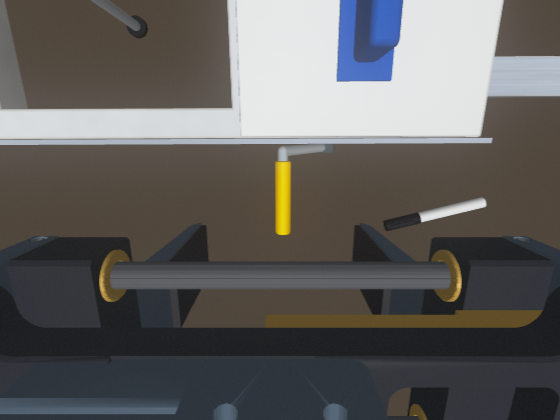

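Request:
servo_tool(
  targets="0.003 -0.001 -0.020 0 1; 0.006 -0.0015 -0.040 0 1; 0.006 -0.0015 -0.060 0 1; 0.006 -0.0015 -0.078 0 1; 0.006 -0.0015 -0.085 0 1",
)

```text
clock: 7.68
tcp_pos: [496.4, -27.1, 142.6]
eef_rot: [0.721, -0.693, -0.006, 0.0]
contact_force: [-0.8, 0.4, -1.3]
width: 0.999
```

Request:
servo_tool(
  targets="0 0 -0.003 0 0.6; 0 0 -0.005 0 0; 0 0 -0.005 0 0; 0 0 -0.005 0 0; 0 0 -0.005 0 0",
)

```text
clock: 8.1
tcp_pos: [496.9, -27.2, 138.4]
eef_rot: [0.721, -0.693, -0.006, -0.0]
contact_force: [0.5, 0.2, -0.4]
width: 0.668
```

Request:
servo_tool(
  targets="0 0 0 0 0; 0 0 0 0 0; 0 0 0 0 0; 0 0 0 0 0; 0 0 0 0 0",
)

```text
clock: 8.52
tcp_pos: [496.9, -27.2, 138.4]
eef_rot: [0.721, -0.693, -0.006, -0.0]
contact_force: [-0.6, -0.5, 0.5]
width: 0.3
```

Request:
servo_tool(
  targets="0 0 0 0 0; 0 0 0 0 0; 0 0 0 0 0; 0 0 0 0 0; 0 0 0 0 0",
)

```text
clock: 8.93
tcp_pos: [496.9, -27.1, 138.4]
eef_rot: [0.721, -0.693, -0.006, -0.0]
contact_force: [-0.2, 2.0, 1.5]
width: 0.145
```

The bar is gripped (13–14 mm opening). Now I'll swing it along its arc; the target is a tilt of 0.772, which is dy −59 and dz +13.

Request:
servo_tool(
  targets="0 -0.006 0.0036 0 0; 0.0005 -0.012 0.0067 0 0; 0.0005 -0.018 0.0092 0 0; 0.001 -0.024 0.0112 0 0; 0.001 -0.030 0.0125 0 0",
)

```text
clock: 9.35
tcp_pos: [497.9, -56.7, 151.4]
eef_rot: [0.721, -0.693, -0.006, -0.001]
contact_force: [0.3, 7.3, 7.6]
width: 0.145
```

Request:
servo_tool(
  targets="0 -0.005 0.0007 0 0; 0.0005 -0.010 0.0012 0 0; 0.0005 -0.015 0.0014 0 0; 0.001 -0.020 0.0014 0 0; 0.001 -0.024 0.0010 0 0",
)

```text
clock: 9.77
tcp_pos: [498.7, -80.6, 152.7]
eef_rot: [0.72, -0.693, -0.006, -0.001]
contact_force: [-0.9, 4.5, 5.6]
width: 0.142
```

```bash
python3 - <<'E'
from bench import ctrl
from h import *
o=ctrl.observe();print(o['tcp_pos'],o['contact_force'],o['width'])
for n in ["side","wrist"]:
    s=ctrl.snapshot(n); pickle.dump(s,open(n+'4.pkl','wb')); cv2.imwrite(f'pics/{n}4.png',s['img'][:,:,::-1])
    H=hsv(s);X=cloud(s);m=cv2.inRange(H,(20,170,100),(32,255,255))>0
    m&=(abs(X[...,0]-510)<60)&(abs(X[...,1]+80)<60)&(X[...,2]>100)&(X[...,2]<165)
    P=X[m]; print(n,m.sum(), P.mean(0) if m.any() else '',P.min(0) if m.any() else '',P.max(0)if m.any() else '')
s=ctrl.snapshot('side');a=s['img'][120:320,180:400,::-1];cv2.imwrite('pics/side4c.png',cv2.resize(a,None,fx=3,fy=3,interpolation=2))
E
```

```text
[498.70044376 -80.57233521 152.6674114 ] [-0.93119866  4.50956201  5.62182562] 0.1418045943177795
side 4 [511.97228414 -76.28348974 145.95188942] [510.01158912 -83.62847656 142.4985742 ] [517.45492312 -71.04769832 151.42669647]
wrist 1743 [516.62731529 -81.47476701 150.63944623] [474.61353634 -88.85230653 139.38045964] [540.49069322 -74.17737581 153.76738967]
```

View pics/side4c.png

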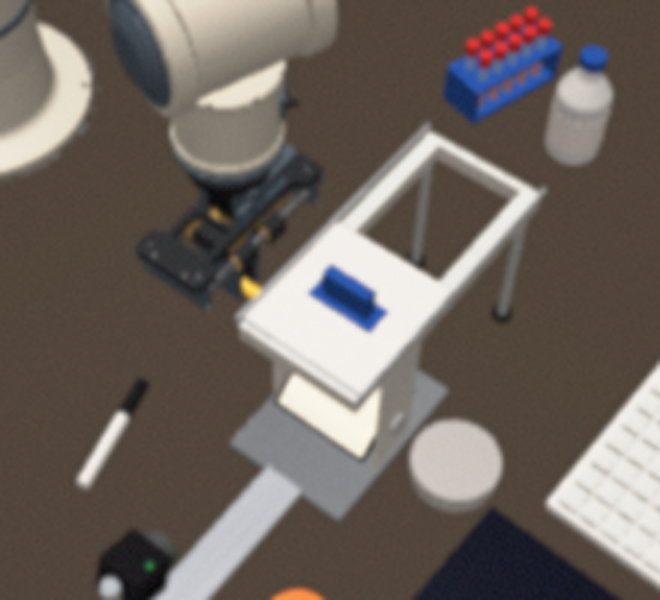

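View pics/wrist4.png

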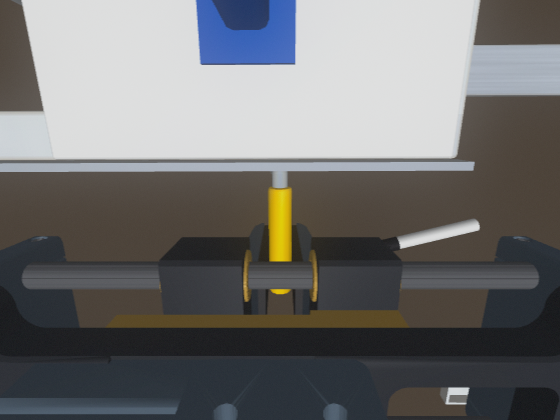

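Request:
servo_tool(
  targets="0 -0.002 -0.0003 0 0; 0 -0.004 -0.0008 0 0; 0 -0.0055 -0.0013 0 0; 0 -0.0055 -0.0013 0 0; 0 -0.0055 -0.0013 0 0",
)

```text
clock: 10.33
tcp_pos: [498.9, -86.1, 151.7]
eef_rot: [0.72, -0.694, -0.006, -0.001]
contact_force: [-0.6, 5.0, 7.3]
width: 0.146
```

```bash
python3 - <<'E'
from bench import ctrl
from h import *
t=np.radians(2.1);R=np.array([[np.cos(t),np.sin(t),0],[-np.sin(t),np.cos(t),0],[0,0,1]]);O=np.array([626.5,-67,0])
o=ctrl.observe();print(o['tcp_pos'],o['contact_force'],o['width'])
s=ctrl.snapshot('wrist'); X=(cloud(s)-O)@R.T; H=hsv(s)
m=(cv2.inRange(H,(20,170,100),(32,255,255))>0)&(abs(X[...,0]+119)<40)&(abs(X[...,1]+14)<20)&(abs(X[...,2]-145)<15)
P=X[m]; print('handle wrist', P.mean(0), np.percentile(P[:,1],[2,98]),np.percentile(P[:,2],98))
s=ctrl.snapshot('side');pickle.dump(s,open('side5.pkl','wb'));X=(cloud(s)-O)@R.T
# blue tab
H=hsv(s);m=(cv2.inRange(H,(105,120,50),(125,255,255))>0)&(abs(X[...,0])<40)&(abs(X[...,1])<60)&(X[...,2]>230)&(X[...,2]<250);print('tab',m.sum(),X[m].mean(0))
m=(abs(X[...,0])<45)&(abs(X[...,1])<50)&(X[...,2]>25)&(X[...,2]<110)&(s['img'].min(2)>150)
m=cv2.erode(m.astype(np.uint8),np.ones((3,3)))>0
P=X[m];print('mirror px',m.sum(),P.mean(0))
for k in range(4):
    A=np.c_[P[:,:2],np.ones(len(P))];c=np.linalg.lstsq(A,P[:,2],rcond=None)[0];r=P[:,2]-A@c;print(len(P),c,np.arctan(c[1]),r.std());P=P[abs(r)<2*r.std()+.3]
E
```

```text
[498.86318459 -86.08056147 151.68421359] [-0.58830013  5.0234255   7.27813515] 0.14620818378538886
handle wrist [-110.28089138  -15.46367586  149.92052939] [-21.98206716  -9.13852115] 152.12040486932597
tab 82 [  1.88745104  -3.54907326 237.28543823]
mirror px 218 [  5.07276019 -21.60835578  41.56730435]
218 [7.64637038e-03 8.79914276e-01 6.05420169e+01] 0.7216065375035696 3.4520271384656938
207 [1.09026474e-03 8.84298962e-01 6.06190604e+01] 0.7240724610921238 3.035796015418425
203 [-3.98321339e-03  8.93608435e-01  6.09126834e+01] 0.729272606664507 2.9070343083698784
202 [-4.53742735e-03  8.99148508e-01  6.10673488e+01] 0.7323444648471432 2.879706462844636
```

```bash
python3 - <<'E'
from bench import ctrl
from h import *
t=np.radians(2.1);R=np.array([[np.cos(t),np.sin(t),0],[-np.sin(t),np.cos(t),0],[0,0,1]]);O=np.array([626.5,-67,0])
o=ctrl.observe();print(o['clock'],o['tcp_pos'],o['contact_force'])
rs=[];
for i in range(6): s=ctrl.snapshot('side'); rs.append(s['range_z'])
s['range_z']=np.median(rs,0);K=s['intrinsics']
X=(cloud(s)-O)@R.T
m=(abs(X[...,0])<45)&(abs(X[...,1])<50)&(X[...,2]>20)&(X[...,2]<110)&(s['img'].min(2)>150)
m=cv2.morphologyEx(m.astype(np.uint8),cv2.MORPH_OPEN,np.ones((3,3)));m=cv2.erode(m,np.ones((5,5)))>0
v,u=np.nonzero(m);a=(u-K[0,2])/K[0,0];b=-(v-K[1,2])/K[1,1];iz=1/s['range_z'][m]
A=np.c_[a,b,-np.ones(len(a))]
for k in range(4):
    n=np.linalg.lstsq(A,iz,rcond=None)[0];r=(iz-A@n)/iz**2;print(len(iz),r.std());q=abs(r)<2.5*r.std();A,iz=A[q],iz[q]
N=R@s['pose'][:3,:3]@n;N/=np.linalg.norm(N);N*=np.sign(N[2]);print(N,'tilt',np.arctan2(-N[1],N[2]))
w=s['pose'][:3,:3]@n  # plane: n.p=1 in cam
print('side cam offset of mirror centre from plane mm',(n@(s['pose'][:3,:3].T@(O+R.T@np.array([0,0,65])-s['pose'][:3,3]))-1)/np.linalg.norm(n))
o=ctrl.observe();print(o['clock'],o['tcp_pos'],o['contact_force'],o['width'])
E
```

```text
10.4333 [498.87729091 -86.03381457 151.70532754] [-0.52587551  3.92177022  6.43537048]
128 1.2306696299362037
128 1.2306696299362037
128 1.2306696299362037
128 1.2306696299362037
[ 0.00892174 -0.69560735  0.71836677] tilt 0.769303491378347
side cam offset of mirror centre from plane mm -1.476029191066407
10.7333 [498.86940934 -86.02215841 151.69473535] [-7.08133297e-03  4.40568294e+00  7.63158020e+00] 0.1403634734160237
```

Measured mirror tilt is 0.769, against a target of 0.772. I'll hold briefly, then hand in.

Request:
servo_tool(
  targets="0 0 0 0 0; 0 0 0 0 0; 0 0 0 0 0; 0 0 0 0 0; 0 0 0 0 0",
)

```text
clock: 11.15
tcp_pos: [498.9, -86.0, 151.8]
eef_rot: [0.72, -0.694, -0.006, -0.001]
contact_force: [-0.4, 5.1, 3.6]
width: 0.146
```

```bash
python3 - <<'E'
from bench import ctrl
o=ctrl.observe();print(o['clock'],o['tcp_pos'],o['contact_force'],o['width'])
print(ctrl.sign_off())
E
```

```text
11.15 [498.89505024 -85.96402834 151.76620365] [-0.44969154  5.14352493  3.56586601] 0.14622222033817506
the job is handed in; nothing more can be done
None
```

I slid the cover shut by its tab and swung the lever to tilt the mirror. I handed the job in at 11.15 s with the handle still gripped; the hand-in gives no verdict.

- **Cover:** it reached its end stop, with about 43 N on the tool at the last moment. The tab was then within 1 mm of where it should be when shut, and the wrist picture showed the cover flush with the front of the rails.
- **Red well:** it is in the y = −29 mm column (measured −30 mm in the top view, and the wrist picture agreed). That column needs a tilt of about 0.772 rad, allowed 0.722 to 0.822.
- **Mirror tilt:** three measurements put it inside the range:
  - 0.77 rad from how far the handle travelled.
  - 0.769 rad from a plane fitted to the averaged side-camera depth.
  - 0.78 to 0.795 rad from the handle's position in the wrist picture.
- **One disagreement:** an earlier fit to a single noisy depth picture gave 0.72 to 0.73 rad. I trusted the averaged fit instead, because it is not skewed by depth noise.
- **Holding:** before hand-in the pose was steady, with about 6 N on the tool.
- **Other things on the bench:** I never moved near them and nothing looked disturbed in the pictures, but I did not measure their positions again.

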